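# Gauge the sprung clamp with the green feeler blade

### The arm

A 6-joint arm with a two-finger parallel gripper is mounted at the origin on a cart in front of the work surface, level with it; the furniture and walls round the work are solid. World frame = base frame: x ahead of the robot, y to its left, z up, the work surface at z = 0. Lengths are in m, angles in rad, forces in N, time in s.
With the tool pointing down it reaches from about 0.25 to 0.725 m from the base axis. Payload 4 kg.
Tool frame: the origin (TCP) lies midway between the tips of the shut fingers; the grasp point (between the pads) lies 19 mm behind it; z points along the fingers, y is the line along which they close (so a half turn about z gives the same grasp; the last joint's range is limited). The gripper opens to 85 mm and grips with 20 to 120 N. Pads are 22 mm wide; open, the fingers measure 114 mm over their backs; the gripper's body (76 mm by 85 mm) begins 54 mm behind the grasp point. The pads swing forward as they close: fully open they stand 13 mm farther back than shut.
Start: joints at [-1.336, 0.241, 0.005, 1.335, 0, 1.571], TCP at [0.116, -0.486, 0.231] pointing down, gripper open.
Joint ranges: [-2.72, 2.72], [-1.05, 1.87], [-1.09, 1.28], [-1.99, 2.15], [-1.42, 1.44], [-3.14, 3.14]. Speed limits (rad/s): [2.79, 2.79, 3.14, 3.14, 3.14, 3.14].

### API

Orientations are given as a unit quaternion [x, y, z, w].
In Python, from workcell import monitor, vision, job gives the robot as it stands.
- The arm moves only by the tool move_arm, never from a script. Its argument "moves" is a list that holds one entry, the list of rows, each a list of 5 numbers: the shift along the world's x, y, z in m, then the turn about the world's z in degrees, then the opening in per cent of the stroke, from 0 (shut) to 100 (fully open). In form: [[[x, y, z, turn, gripper], ...]]. A call has 1 to 5 rows; each row is the pose to reach, as a shift and turn from the pose commanded when the call began; what a row does not reach only later rows make up. A row lasts 1/8 s, in which the tool goes at most 62.5 mm and 10.7 degrees, less where a joint would pass 70% of its speed; a pose out of reach is approached as far as the arm can. A call with a gripper value outside its range is refused whole. The fingers move at their own pace and stop on an object; the grip force is fixed at half the most. Time passes only in rows, so rows that repeat a pose let the fingers close. It gives the time, the measured TCP pose, the force, the opening and the grip force at its end, in the units of the state.
- monitor.get_obs(): the state, without advancing time (a new reading comes with each control period).
- vision.camera(name): name is "scene" or "top" or "wrist"; returns a dict with "color" (384x512x3 uint8, red, green, blue), "camera_matrix" (3x3 intrinsics, pixels), "k1" (the pictures are not rectified: a ray, as slopes to the right and down, at radius r is drawn at 1 + k1 r^2 times it, then the intrinsics apply), "eye" and "attitude" of the camera in the world; the wrist camera has in their place "hand_eye" (4x4, takes a point from camera to tool coordinates, whose origin is the TCP and whose axes are the flange's). Camera axes: x right, y up, looking along -z (the intrinsics and any distortion apply to the point x, -y, -z); pixel columns grow to the right and rows downward; lengths in m; the calibration is good to about 2 mm. A picture is of the moment at which its call begins: read the wrist's pose just before it. There is no depth.
- job.job_done(): hands the job in; it is judged then, once.
The state is a dict: "clock": time; "joint_pos": joint angles; "joint_vel": joint speeds; "tau": joint torques, N m; "eef_pos": TCP position; "tool_rot": TCP orientation; "ft_force": force on the tool from outside, world axes, zero at the start; "ft_torque": the same for the moment, N m; "grip_width": finger opening in m; "grasp_force": force on a finger pad.
Only numpy, scipy, OpenCV 4.12 (cv2) and the standard library are available. Lean on these libraries where they do the work, as an engineer would, in place of code of your own. Each camera call takes 0.05 s, during which the arm holds its last target. There are 200 camera calls.

### The job

Check the gap of the blue sprung clamp with the green-handled feeler gauge: take it by its handle from the white rack, and with it upright and its blade in line with the gap slide it down between the two jaws, near the middle of their length. You should feel a light, steady drag; keep going until it stops firmly on the clamp's floor, do not force it further, then let go and leave it standing there. Leave the red gauge hanging where it is, and keep clear of the tall white photometer beside the work.

Things in the scene. Friction and masses are not known exactly. Their poses are not given: they have to be found in the camera images.
- green_gauge: GREEN-handled feeler gauge, 60 g, hung upright in a white rack on rails 66 mm high. Origin: centre of blade's lower end; z up, x through its thickness, y along its width. Steel blade 6 x 26 mm, z 0-50; black flange 28 x 38, z 50-55; green handle 20 (x) x 34 (y), z 55-98: grip across x at z 80. Lift over 52 mm to clear the rails. The red gauge hangs 65 mm along y, either side.
- red_gauge: RED-handled gauge, same shape and frame, blade 10 mm thick. Not wanted; stays hanging in the rack. Beware: to the right of rack and clamp a fixed white photometer, 260 mm tall, fills about x 0.44 to 0.84, y -0.26 to 0.13 (world, m); come over it with all that you carry above 280 mm.
- clamp: Blue clamp, fixed; base 104 (x) x 76 (y) mm. Origin: base centre, on the worktop; z up. Gap along y at x=0, floor at z 14 mm (gauge origin there when home). Two sprung aluminium jaws, 70 mm long (y), 3 mm apart at z 16-38, flaring to a 26 mm mouth at their top, z 54. Each yields up to 8 mm along x (3 N + 0.3 N/mm): the blade centres itself, drag 3-5 N. Blue uprights at x +-44, top z 48.

How it is judged:
On the way:
1. the green gauge, held in the fingers, has its blade well down between the jaws (z of green_gauge in the frame of clamp below 0.036 m and horizontal distance between green_gauge and clamp below 0.024 m and contact force between the fingers and green_gauge above 1 N), for 0.05 s.
At the end, for the whole second after the job is handed in: The green gauge stands released and at rest between the jaws: its lower end within 8 mm of resting on the clamp's floor, within 9 mm of the gap's centre plane and 20 mm of the middle of the jaws' length, upright and in line with the gap within 0.2 rad (z of green_gauge in the frame of clamp below 0.022 m and x of green_gauge in the frame of clamp between -0.009 and 0.009 m and y of green_gauge in the frame of clamp between -0.02 and 0.02 m and angle between green_gauge's own z axis and vertical below 0.2 rad and angle between the x axis of green_gauge and the x axis of clamp, either way round below 0.2 rad and linear speed of green_gauge below 0.02 m/s); the robot touches nothing.
It fails at once if the red gauge is moved more than 30 mm (distance of red_gauge from where it was at the start of the episode above 0.03 m).
It fails at once if the gauge is forced against the clamp with more than 90 N (contact force between green_gauge and clamp above 90 N).
It also fails if it takes over 40 s, if anything falls off the work surface, if the arm or the gripper's body presses on something with over 40 N, if the wrist force passes 120 N, or if a joint passes its speed limit or range.

## Working session

There is one attempt and no reset: what is moved stays moved. The work goes in short steps, Python scripts to look and compute and a tool call to move; the robot and the scene stay as the last step left them, time stands still between calls to the robot, and variables do not carry over. Pictures are saved under pics/ and viewed, at most 10 in all, crops included, and the job is handed in when it is done.

Besides the shell and the picture viewer there is one more tool, called after "Request:" as a command line: name --argument value ..., lists and objects as JSON in quotes. move_arm: Moves the arm, as the interface text tells. Its arguments: {"type":"object","properties":{"moves":{"type":"array","items":{"type":"array","items":{"type":"array","items":{"type":"number"}}}}},"required":["moves"]}

```bash
mkdir -p pics; ls
cat > h.py <<'E'
import numpy as np, cv2
from workcell import monitor, vision, job
from scipy.spatial.transform import Rotation as R
def snap(n):
    o=monitor.get_obs(); c=vision.camera(n); c['obs']=o
    return c
def pose(c):
    if 'hand_eye' in c:
        T=np.eye(4);T[:3,:3]=R.from_quat(c['obs']['tool_rot']).as_matrix();T[:3,3]=c['obs']['eef_pos']
        T=T@np.array(c['hand_eye']); return T[:3,3],T[:3,:3]
    a=np.array(c['attitude']); M=a if a.shape==(3,3) else R.from_quat(a).as_matrix()
    return np.array(c['eye']),M
def ray(c,uv):
    K=np.array(c['camera_matrix']); k=c['k1']
    p=cv2.undistortPoints(np.array([[uv]],float),K,np.array([k,0,0,0.]))[0,0]
    e,M=pose(c); d=M@np.array([p[0],-p[1],-1]); return e,d/np.linalg.norm(d)
def onz(c,uv,z):
    e,d=ray(c,uv); return e+d*(z-e[2])/d[2]
def proj(c,P):
    e,M=pose(c); q=M.T@(np.array(P)-e); s=np.array([q[0]/-q[2],-q[1]/-q[2]]); s=s*(1+c['k1']*(s@s)); K=np.array(c['camera_matrix']); return K[:2,:2]@s+K[:2,2]
E
python3 - <<'E'
from h import *
for n in ['scene','top']:
    c=snap(n); cv2.imwrite(f'pics/{n}0.png',c['color'][:,:,::-1]); print(n,c['camera_matrix'],c['k1'],c['eye'],c['attitude'])
o=c['obs'];print(o['eef_pos'],o['tool_rot'],o['clock'])
E
```

```text
pics
scene [[348.32193035   0.         255.32198189]
 [  0.         348.32193035 188.4150784 ]
 [  0.           0.           1.        ]] -0.07303261334298097 [0.07105745 0.57714149 0.7264327 ] [-0.16151955  0.28919385  0.81933251 -0.46794507]
top [[478.16739007   0.         256.72720483]
 [  0.         478.16739007 194.51476884]
 [  0.           0.           1.        ]] -0.2035481207617787 [0.32872856 0.30658251 0.86762574] [ 0.0872836  -0.07908021 -0.6822193   0.72159873]
[ 0.11617918 -0.48568298  0.23043436] [ 9.93117043e-01  1.17121714e-01 -1.22125042e-04 -1.01406385e-03] 0.05
```

View pics/scene0.png

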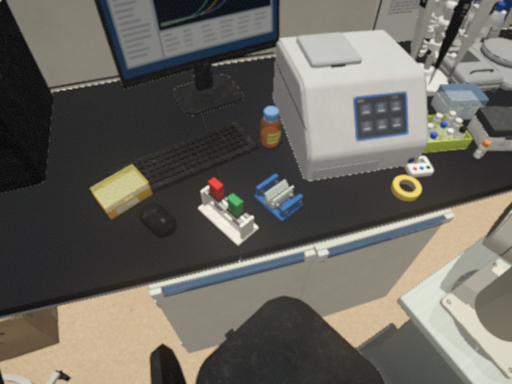

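View pics/top0.png

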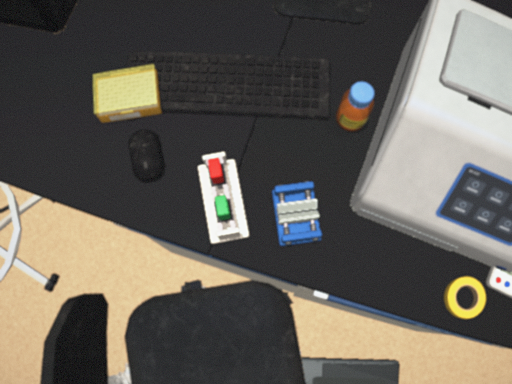

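Scene view: green handle is at (236,204), red at (216,187) and clamp at (277,198). Top view: green (222,207), red (215,170), clamp (298,213), with its jaws running left-right. The rack runs nearly up-down in the top view. Next I'll measure them.

```bash
cat > m.py <<'E'
from h import *
def mask(c,lo,hi,box):
    h=cv2.cvtColor(c['color'],cv2.COLOR_RGB2HSV); m=cv2.inRange(h,lo,hi); z=np.zeros_like(m); x0,y0,x1,y1=box; z[y0:y1,x0:x1]=m[y0:y1,x0:x1]; return z
def big(m):
    cs,_=cv2.findContours(m,cv2.RETR_EXTERNAL,cv2.CHAIN_APPROX_NONE); return max(cs,key=cv2.contourArea)
def meas(c,m,z):
    k=big(m); P=np.array([onz(c,p[0],z)[:2] for p in k]).astype(np.float32)
    r=cv2.minAreaRect(P*1000); (w,h),a=r[1],r[2]
    if w<h: w,h,a=h,w,a+90
    return np.round(r[0],1),np.round((w,h),1),round((a+90)%180-90,1)
B={'top':(180,140,340,260),'scene':(180,160,310,250)}
G=((40,90,40),(80,255,255));RD=((0,120,60),(8,255,255));BL=((100,110,50),(125,255,255))
W=((0,0,150),(180,60,255))
E
python3 - <<'E'
from m import *
np.set_printoptions(suppress=True)
for n in B:
    c=snap(n)
    for nm,col,zs in (('green',G,(.1145,.095)),('red',RD,(.1145,.095)),('blue',BL,(.0,.014,.048))):
        m=mask(c,*col,B[n])
        for z in zs: print(n,nm,z,*meas(c,m,z))
    im=c['color'][:,:,::-1]
    x0,y0,x1,y1=B[n]; im=cv2.resize(im[y0:y1,x0:x1],None,fx=4.5,fy=4.5,interpolation=cv2.INTER_CUBIC); cv2.imwrite(f'pics/{n}crop.png',im)
E
```

```text
top green 0.1145 [485.2 374.8] [40.  21.5] 13.6
top green 0.095 [489.2 376.6] [41.1 22. ] 13.6
top red 0.1145 [546.1 390.4] [43.2 21.5] 15.5
top red 0.095 [551.7 392.6] [44.3 22.1] 15.5
top blue 0.0 [506.3 247.4] [115.7  82.4] 10.8
top blue 0.014 [503.5 248.4] [113.8  81. ] 10.8
top blue 0.048 [496.5 250.7] [109.3  77.8] 10.8
scene green 0.1145 [477.5 380.3] [59.  28.7] -2.6
scene green 0.095 [490.4 374. ] [60.9 29.6] -2.6
scene red 0.1145 [537.5 398.5] [66.7 33.5] -13.0
scene red 0.095 [552.3 392.8] [68.8 34.5] -13.0
scene blue 0.0 [517.9 237.8] [130.  100.7] 10.4
scene blue 0.014 [509.3 244.4] [127.5  98.8] 10.4
scene blue 0.048 [488.4 260.3] [121.4  94.1] 10.4
```

View pics/topcrop.png

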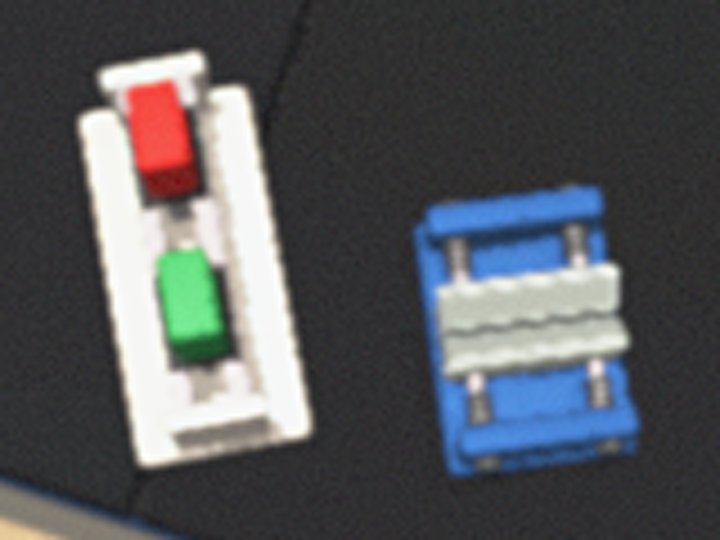

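View pics/scenecrop.png

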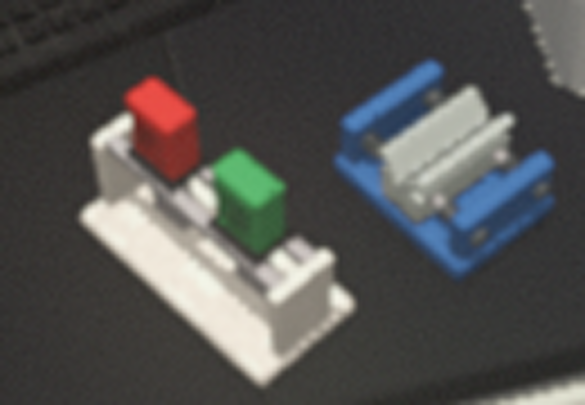

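Top crop: green top face spans about (160–224, 248–350) and the gap line runs from (447,333) to (628,318). The upright tops are at (428–605, 188–237) and (462–638, 402–455). Scene crop: green top face has corners around (238,150), (286,188), (262,207) and (213,170).

Run:
```python
from m import *
np.set_printoptions(suppress=True,precision=1)
for n,D in {'top':{'green top .114':(.114,[(160,255),(203,248),(224,343),(180,350)]),'red top':(.114,[(128,90),(175,82),(197,180),(150,190)]),
 'uprU':(.048,[(428,207),(600,188),(605,210),(432,237)]),'uprL':(.048,[(462,430),(632,402),(638,428),(465,455)]),'jawtop':(.054,[(437,287),(618,265),(628,345),(445,375)]),'gap':(.034,[(447,333),(628,318)]),'base':(0.006,[(415,225),(450,475),(638,450),(604,212)]),'rackbase':(0.005,[(78,115),(142,467),(313,435),(248,85)])},
 'scene':{'green top .114':(.114,[(238,150),(286,188),(262,207),(213,170)]),'uprU':(.048,[(342,122),(432,62),(443,70),(350,130)]),'uprL':(.048,[(452,222),(542,152),(554,162),(463,232)]),'jawtop':(.054,[(383,165),(472,86),(514,115),(412,195)])}}.items():
    c=snap(n); x0,y0=B[n][:2]
    for k,(z,ps) in D.items():
        P=np.array([onz(c,(u/4.5-.5+.5/4.5+x0,v/4.5-.5+.5/4.5+y0),z)[:2]*1000 for u,v in ps])
        L=np.diff(np.vstack([P,P[:1]]),axis=0)
        print(n,k,P.mean(0),'len',np.hypot(*L.T),'ang',np.degrees(np.arctan2(L[:,1],L[:,0])))
```

```text
top green top .114 [487.4 375.1] len [15.7 35.8 15.9 35.7] ang [ -77.3 -163.8  102.5   15.9]
top red top [547.8 390.4] len [17.6 38.4 17.5 39.2] ang [ -76.9 -163.5  105.6   16.6]
top uprU [543.8 256. ] len [68.6  9.1 69.3 12.2] ang [ -80.3 -165.9  102.3   10.1]
top uprL [457.8 239.9] len [66.8 10.4 67.7  9.8] ang [ -77.6 -165.3  101.9    9.4]
top jawtop [499.8 248.6] len [71.1 31.8 71.8 34.7] ang [ -79.8 -171.4  102.5    7.8]
top gap [501.  244.9] len [72.2 72.2] ang [-82.1  97.9]
top base [500.9 247.1] len [104.6  76.9 100.1  78.6] ang [-169.4  -79.4    9.7   97.2]
top rackbase [521.6 384.8] len [151.6  70.4 151.   72.6] ang [-165.2  -76.    13.9  103.5]
scene green top .114 [487.3 377.9] len [33.7 16.1 33.3 17.2] ang [-164.5  104.7   17.4  -73.9]
scene uprU [542.8 258.8] len [68.3  8.6 69.4  7.2] ang [ -79.9 -165.5   99.     7.3]
scene uprL [455.4 242.7] len [70.   9.2 70.   8.5] ang [ -78.2 -169.5  101.3   10. ]
scene jawtop [497.2 252.8] len [75.9 30.6 80.2 25.1] ang [ -72.9 -164.   102.9    6.4]
```

Request:
move_arm --moves '[[[0.02, 0.04, 0.03, 0, 100], [0.04, 0.08, 0.06, 0, 100], [0.06, 0.13, 0.08, 0, 100], [0.09, 0.18, 0.09, 0, 100], [0.11, 0.23, 0.09, 0, 100]]]'

```text
clock: 0.92
eef_pos: [0.2273, -0.2551, 0.3223]
tool_rot: [0.993, 0.117, 0.001, 0.001]
ft_force: [1.2, -0.2, -0.1]
grip_width: 0.0855
grasp_force: 0.0
```

```bash
python3 -c "
from h import *
o=monitor.get_obs();print(o['joint_pos'],o['eef_pos'],o['clock'])"
```

```text
[-8.43405735e-01 -1.03341600e-01 -1.34427686e-01  1.53686765e+00
  4.57057316e-04  2.06374195e+00] [ 0.22732311 -0.25514483  0.32230092] 0.925
```

Request:
move_arm --moves '[[[0.02, 0.04, 0, 10, 100], [0.04, 0.08, 0, 20, 100], [0.06, 0.12, 0, 30, 100], [0.07, 0.16, 0, 40, 100], [0.08, 0.2, 0, 50, 100]]]'

```text
clock: 1.55
eef_pos: [0.3065, -0.0549, 0.3214]
tool_rot: [0.849, 0.528, 0.0, 0.0]
ft_force: [0.2, -0.2, -0.4]
grip_width: 0.0854
grasp_force: 0.0
```

Request:
move_arm --moves '[[[0.01, 0.05, 0, 10, 100], [0.02, 0.1, 0, 20, 100], [0.03, 0.15, 0, 30, 100], [0.04, 0.2, 0, 40, 100], [0.06, 0.25, 0, 50, 100]]]'

```text
clock: 2.17
eef_pos: [0.3661, 0.1955, 0.3217]
tool_rot: [0.546, 0.838, 0.0, 0.0]
ft_force: [-0.1, -0.8, 1.3]
grip_width: 0.0853
grasp_force: 0.0
```

Request:
move_arm --moves '[[[0.02, 0.05, 0, 10, 100], [0.04, 0.1, 0, 20, 100], [0.06, 0.14, 0, 30, 100], [0.07, 0.17, 0, 40, 100], [0.08, 0.17, 0, 50, 100]]]'

```text
clock: 2.8
eef_pos: [0.4463, 0.3659, 0.3199]
tool_rot: [0.14, 0.99, -0.0, -0.001]
ft_force: [0.3, 0.1, 0.4]
grip_width: 0.0856
grasp_force: 0.0
```

Request:
move_arm --moves '[[[0.01, 0, -0.02, 10, 100], [0.02, 0, -0.04, 20, 100], [0.03, 0, -0.06, 30, 100], [0.03, 0, -0.08, 31, 100], [0.03, 0, -0.08, 31, 100]]]'

```text
clock: 3.42
eef_pos: [0.4754, 0.3629, 0.2392]
tool_rot: [-0.126, 0.992, -0.001, -0.002]
ft_force: [-0.3, 0.2, 0.2]
grip_width: 0.0852
grasp_force: 0.0
```

Run:
```python
from m import *
c=snap('wrist'); o=c['obs'];print(o['joint_pos'],o['eef_pos'],o['clock'],R.from_quat(o['tool_rot']).as_matrix()[:,1]); print(c['hand_eye'],c['k1'])
cv2.imwrite('pics/w0.png',c['color'][:,:,::-1])
print(proj(c,[.487,.376,.114]),proj(c,[.5,.2485,.054]))
```

```text
[6.52014006e-01 4.41583419e-01 3.12191287e-01 1.44598985e+00
 2.12660026e-05 4.00178078e-01] [0.47542415 0.36294083 0.23921523] 3.425 [-0.24918558  0.96845414 -0.0017669 ]
[[-3.82867938e-04  9.51312310e-01  3.08228393e-01  7.91790231e-02]
 [ 9.99999922e-01  3.34088017e-04  2.11031388e-04 -1.09303125e-03]
 [ 9.77813447e-05  3.08228450e-01 -9.51312364e-01 -1.43349953e-01]
 [ 0.00000000e+00  0.00000000e+00  0.00000000e+00  1.00000000e+00]] -0.034697557293050456
[270.07963091 198.29378511] [153.55592239 164.0462564 ]
```

View pics/w0.png

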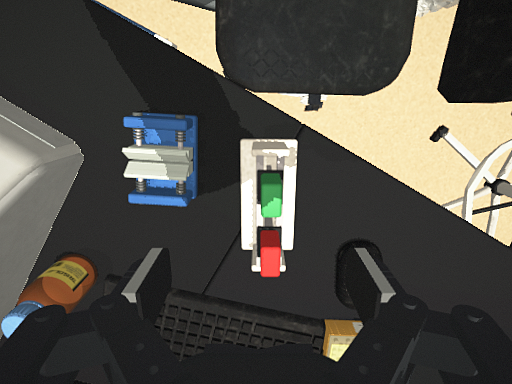

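Wrist view: green handle is at (271,193), red at (270,253), clamp at (160,160). All are close to the predicted pixels. I'll refine from here.

Run:
```python
from m import *
c=snap('wrist'); Bx=(100,90,310,300)
for nm,col,zs in (('green',G,(.114,.1,.09)),('red',RD,(.114,.1,.09)),('blue',BL,(.0,.014,.048))):
    m=mask(c,*col,Bx)
    k=big(m); print(nm,cv2.boundingRect(k))
    for z in zs: print(z,*meas(c,m,z))
im=cv2.resize(c['color'][100:290,110:310,::-1],None,fx=3,fy=3,interpolation=cv2.INTER_CUBIC); cv2.imwrite('pics/w0c.png',im)
```

```text
green (260, 172, 22, 44)
0.114 [484.1 376.2] [42.2 19.7] 14.5
0.1 [488.4 377.9] [44.4 20.7] 14.5
0.09 [491.5 379.1] [46.  21.4] 14.5
red (259, 228, 21, 48)
0.114 [543.3 390.8] [52.9 19.5] 15.8
0.1 [550.7 393.3] [55.7 20.5] 15.8
0.09 [556.  395.1] [57.6 21.2] 15.8
blue (123, 111, 75, 95)
0.0 [510.1 241.8] [120.3  92.3] 10.6
0.014 [506.1 245.5] [116.   88.9] 10.6
0.048 [496.3 254.4] [105.3  80.8] 10.6
```

View pics/w0c.png

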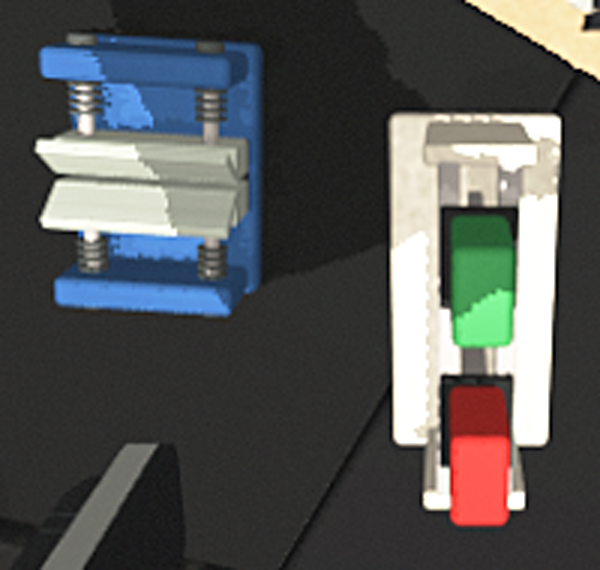

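The green top face centre is at about pixel (270.8,198.8), against a predicted (270.1,198.3), so (0.487, 0.376) and yaw 14.5° are confirmed. The gap line is at crop row ~178. Now descending to grasp: the TCP needs to be at (0.487, 0.376, 0.077).

Request:
move_arm --moves '[[[0.006, 0.006, -0.03, 0, 100], [0.012, 0.013, -0.07, 0, 100], [0.012, 0.013, -0.1, 0, 100], [0.012, 0.013, -0.13, 0, 100], [0.012, 0.013, -0.145, 0, 100]]]'

```text
clock: 4.15
eef_pos: [0.4881, 0.3767, 0.0958]
tool_rot: [-0.126, 0.992, -0.0, -0.0]
ft_force: [0.2, -0.4, -0.7]
grip_width: 0.0856
grasp_force: 0.0
```

Request:
move_arm --moves '[[[0, 0, -0.01, 0, 100], [0, 0, -0.016, 0, 100], [0, 0, -0.016, 0, 60], [0, 0, -0.016, 0, 30], [0, 0, -0.016, 0, 0]]]'

```text
clock: 4.78
eef_pos: [0.4887, 0.377, 0.081]
tool_rot: [-0.126, 0.992, 0.0, 0.001]
ft_force: [-0.9, -0.3, 0.2]
grip_width: 0.0321
grasp_force: 0.0
```

Request:
move_arm --moves '[[[0, 0, 0, 0, 0], [0, 0, 0, 0, 0], [0, 0, 0, 0, 0]]]'

```text
clock: 5.15
eef_pos: [0.4887, 0.377, 0.081]
tool_rot: [-0.126, 0.992, 0.0, 0.001]
ft_force: [0.2, 0.2, 4.5]
grip_width: 0.0192
grasp_force: 59.0
```

Request:
move_arm --moves '[[[0, 0, 0.02, 0, 0], [0, 0, 0.04, 0, 0], [0, 0, 0.06, 0, 0], [0, 0, 0.08, 0, 0], [0, 0, 0.09, 0, 0]]]'

```text
clock: 5.78
eef_pos: [0.4884, 0.3768, 0.1709]
tool_rot: [-0.126, 0.992, 0.0, 0.0]
ft_force: [-0.4, -0.2, -1.1]
grip_width: 0.0191
grasp_force: 58.6
```

Run:
```python
from m import *
c=snap('wrist'); o=c['obs'];print(o['joint_pos'],o['eef_pos'],o['grip_width'],o['grasp_force'],o['ft_force'])
cv2.imwrite('pics/w1.png',c['color'][:,:,::-1])
```

```text
[ 6.57124300e-01  5.02235734e-01  2.30783260e-01  1.29875909e+00
 -1.94611110e-05  4.04848763e-01] [0.48844947 0.37683488 0.1709423 ] 0.01910640575253134 58.604798913002014 [-0.43775461 -0.17805098 -1.05661601]
```

View pics/w1.png

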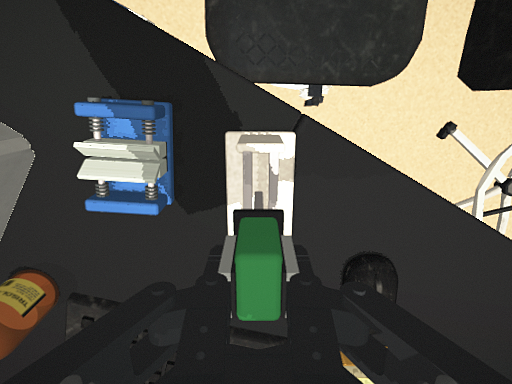

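Gauge is held squarely; the flange shows above the rack and the clamp is at (120,155). I'll turn −94° so the wrist camera ends on the side away from the photometer, and move over the clamp.

Request:
move_arm --moves '[[[0, -0.01, 0.01, -10, 0], [0.002, -0.03, 0.01, -20, 0], [0.004, -0.05, 0.01, -30, 0], [0.006, -0.07, 0.01, -40, 0], [0.008, -0.09, 0.01, -50, 0]]]'

```text
clock: 6.45
eef_pos: [0.4958, 0.2857, 0.1791]
tool_rot: [0.308, 0.951, -0.001, -0.001]
ft_force: [-0.4, -0.3, -0.5]
grip_width: 0.0191
grasp_force: 58.6
```

Request:
move_arm --moves '[[[0.001, -0.015, 0, -10, 0], [0.002, -0.03, 0, -20, 0], [0.004, -0.039, 0, -30, 0], [0.004, -0.039, 0, -40, 0], [0.004, -0.039, 0, -44, 0]]]'

```text
clock: 7.08
eef_pos: [0.4998, 0.2472, 0.1792]
tool_rot: [0.641, 0.768, -0.001, -0.0]
ft_force: [-0.5, -0.3, -0.8]
grip_width: 0.0191
grasp_force: 58.6
```

Request:
move_arm --moves '[[[0, 0, -0.01, 0, 0], [0, 0, -0.02, 0, 0], [0, 0, -0.02, 0, 0]]]'

```text
clock: 7.45
eef_pos: [0.4992, 0.2472, 0.1584]
tool_rot: [0.64, 0.769, -0.002, -0.001]
ft_force: [0.3, 0.0, -0.7]
grip_width: 0.0192
grasp_force: 58.6
```

Run:
```python
from m import *
c=snap('wrist'); o=c['obs'];y=R.from_quat(o['tool_rot']).as_matrix()[:,1];print(o['joint_pos'],o['eef_pos'],np.degrees(np.arctan2(y[1],y[0])),o['grasp_force'],o['ft_force'])
s=snap('scene');x0,y0,x1,y1=(200,110,340,240)
im=np.hstack([c['color'][60:,110:410,::-1],cv2.resize(s['color'][y0:y1,x0:x1,::-1],(349,324),interpolation=cv2.INTER_CUBIC)])
cv2.imwrite('pics/w2.png',im)
```

```text
[ 4.59815462e-01  3.95730407e-01  2.98039577e-02  1.20852725e+00
 -1.70543284e-05  1.84756163e+00] [0.49917258 0.24719394 0.15839987] 10.487901195883566 58.583418130874634 [ 0.29135653  0.02506362 -0.70472305]
```

View pics/w2.png

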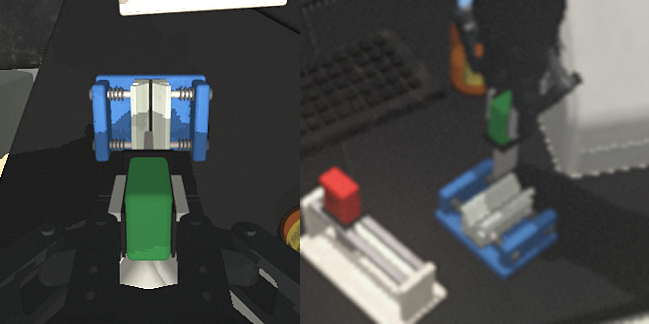

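Wrist: the gap line is at column 151 and vertical, and the handle centre is at ≈150, so they are aligned. Scene: the blade is above the jaws and the red gauge is still hanging. Lowering now.

Request:
move_arm --moves '[[[0, 0, -0.015, 0, 0], [0, 0, -0.03, 0, 0], [0, 0, -0.04, 0, 0], [0, 0, -0.045, 0, 0], [0, 0, -0.05, 0, 0]]]'

```text
clock: 8.18
eef_pos: [0.5005, 0.2478, 0.1101]
tool_rot: [0.64, 0.769, 0.0, 0.0]
ft_force: [1.2, -0.0, -0.7]
grip_width: 0.0194
grasp_force: 58.6
```

Request:
move_arm --moves '[[[0, 0, -0.004, 0, 0], [0, 0, -0.008, 0, 0], [0, 0, -0.012, 0, 0], [0, 0, -0.016, 0, 0], [0, 0, -0.018, 0, 0]]]'

```text
clock: 8.8
eef_pos: [0.5005, 0.2478, 0.0923]
tool_rot: [0.64, 0.769, 0.0, 0.0]
ft_force: [0.8, -0.5, 3.1]
grip_width: 0.0192
grasp_force: 59.3
```

Light drag, about 3–4 N. Continuing slowly.

Request:
move_arm --moves '[[[0, 0, -0.002, 0, 0], [0, 0, -0.004, 0, 0], [0, 0, -0.006, 0, 0], [0, 0, -0.008, 0, 0], [0, 0, -0.01, 0, 0]]]'

```text
clock: 9.43
eef_pos: [0.5004, 0.2477, 0.0822]
tool_rot: [0.64, 0.769, 0.0, 0.0]
ft_force: [0.2, 0.6, 2.4]
grip_width: 0.0192
grasp_force: 59.3
```

Request:
move_arm --moves '[[[0, 0, -0.001, 0, 0], [0, 0, -0.002, 0, 0]]]'

```text
clock: 9.68
eef_pos: [0.5004, 0.2477, 0.0803]
tool_rot: [0.64, 0.769, 0.0, 0.0]
ft_force: [0.4, -0.3, 3.4]
grip_width: 0.019
grasp_force: 59.3
```

Request:
move_arm --moves '[[[0, 0, -0.001, 0, 0], [0, 0, -0.001, 0, 0]]]'

```text
clock: 9.93
eef_pos: [0.5002, 0.2477, 0.0791]
tool_rot: [0.64, 0.769, -0.0, -0.0]
ft_force: [0.0, 0.4, 2.2]
grip_width: 0.019
grasp_force: 59.2
```

Request:
move_arm --moves '[[[0, 0, -0.001, 0, 0], [0, 0, -0.001, 0, 0]]]'

```text
clock: 10.18
eef_pos: [0.5004, 0.2478, 0.0789]
tool_rot: [0.64, 0.769, 0.0, 0.0]
ft_force: [-1.6, -1.3, 5.9]
grip_width: 0.0193
grasp_force: 59.8
```

Request:
move_arm --moves '[[[0, 0, -0.001, 0, 0], [0, 0, -0.001, 0, 0]]]'

```text
clock: 10.42
eef_pos: [0.5004, 0.2478, 0.0789]
tool_rot: [0.64, 0.769, 0.0, 0.0]
ft_force: [-2.7, -2.0, 10.6]
grip_width: 0.0192
grasp_force: 60.6
```

Firm stop on the floor, at the expected height. Back off the press, release and withdraw.

Request:
move_arm --moves '[[[0, 0, 0.001, 0, 0], [0, 0, 0.001, 0, 20], [0, 0, 0.001, 0, 50], [0, 0, 0.001, 0, 100], [0, 0, 0.001, 0, 100]]]'

```text
clock: 11.05
eef_pos: [0.5, 0.2475, 0.0777]
tool_rot: [0.64, 0.769, -0.001, -0.0]
ft_force: [-0.3, 1.1, 0.0]
grip_width: 0.0727
grasp_force: 0.0
```

Request:
move_arm --moves '[[[0, 0, 0.001, 0, 100], [0, 0, 0.005, 0, 100], [0, 0, 0.02, 0, 100], [0, 0, 0.05, 0, 100], [0, 0, 0.09, 0, 100]]]'

```text
clock: 11.68
eef_pos: [0.4998, 0.2475, 0.1695]
tool_rot: [0.64, 0.769, -0.001, -0.0]
ft_force: [0.2, 0.2, -0.4]
grip_width: 0.0852
grasp_force: 0.0
```

Request:
move_arm --moves '[[[0, 0, 0.04, 0, 100], [-0.02, 0.01, 0.06, 0, 100], [-0.05, 0.02, 0.07, 0, 100], [-0.08, 0.02, 0.07, 0, 100], [-0.08, 0.02, 0.07, 0, 100]]]'

```text
clock: 12.3
eef_pos: [0.4174, 0.268, 0.2388]
tool_rot: [0.639, 0.769, -0.0, -0.0]
ft_force: [1.0, 0.3, -0.0]
grip_width: 0.0852
grasp_force: 0.0
```

Run:
```python
from m import *
w=snap('wrist');s=snap('scene');t=snap('top')
f=lambda c,b:cv2.resize(c['color'][b[1]:b[3],b[0]:b[2],::-1],(390,300),interpolation=cv2.INTER_CUBIC)
cv2.imwrite('pics/end.png',np.hstack([f(s,(190,150,320,250)),f(t,(190,140,340,255))]))
for c,n in ((s,'scene'),(t,'top')):
    for z in (.112,.09): print(n,z,meas(c,mask(c,*G,(180,130,340,260)),z), proj(c,[.5,.2485,.112]))
```

```text
scene 0.112 (array([488.3, 256.3]), array([66.8, 32.3]), -41.2) [281.08152314 173.66949989]
scene 0.09 (array([503.3, 244.8]), array([69.2, 33.5]), -41.2) [281.08152314 173.66949989]Traceback (most recent call last):
  File "<stdin>", line 6, in <module>
  File "m.py", line 7, in meas
    k=big(m); P=np.array([onz(c,p[0],z)[:2] for p in k]).astype(np.float32)
  File "m.py", line 5, in big
    cs,_=cv2.findContours(m,cv2.RETR_EXTERNAL,cv2.CHAIN_APPROX_NONE); return max(cs,key=cv2.contourArea)
                                                                             ~~~^^^^^^^^^^^^^^^^^^^^^^^^
ValueError: max() iterable argument is empty
```

View pics/end.png

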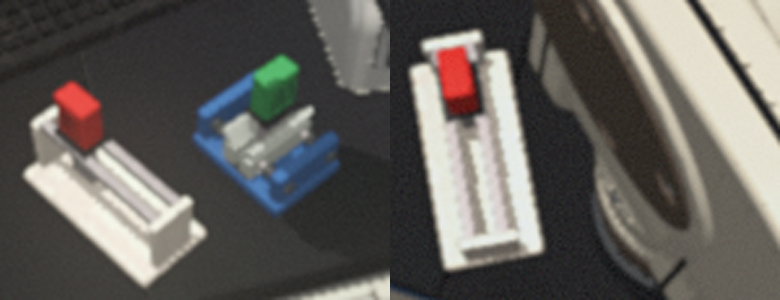

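In the scene view the green gauge stands upright in the clamp. Its top centre is at ≈(282,173), against a predicted (281,174) for home. The red gauge is still in the rack and the arm is clear, so I'm handing in.

```bash
python3 -c "
from workcell import job
print(job.job_done())"
```

```text
the job is handed in; nothing more can be done
None
```

The green gauge stands released on the clamp's floor between the jaws after a steady 2–4 N drag and a firm stop at about 11 N; the red gauge still hangs in its rack, and the job is handed in (no verdict was returned).

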